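# Hook out the spindle tray

## Task

Take the pull hook from its slanted rest, hook it down through the finger hole in the tongue of the spindle tray, and draw the tray out until you feel it come up against its hard stop; lean on the stop with a steady pull of about 10 N for half a second to be sure of it, without yanking. Leave the tray out, lay the hook back in its rest and let go; touch the tray only with the hook, and leave everything else on the bench where it stands.

Things in the scene. Friction and masses are not known exactly. Their poses are not given: they have to be found in the camera images.
- hook: Pull hook, 80 g. Own z runs up along shank and handle. Grey plastic handle: slab 22 (x) x 18 (y) mm from z = 0 (shoulder, the origin) to z = 55; grip it across its 18 mm. Below it a steel shank, 8 mm thick, to z = -70. It starts in the rest, shank in the channel, leaning 28 degrees from vertical, handle up and towards the rest's -x.
- hook_tip (a point): The hook's bend: on the shank's axis, at z = -70 mm of the hook. From here the barb, 8 mm thick, points along the hook's -x (in the rest: the underside, towards the robot). Shank and barb together span x = -14 to +4 mm of the hook; lowest point z = -74 mm.
- rest: White plastic hook rest, fixed. Origin on the bench right below the seat, z up, -x roughly towards the robot. Foot 110 x 80 x 8 mm with a post and a channel, 50 mm long and 18 mm wide inside, which leans 28 degrees from vertical: it runs from the seat downwards and to +x. Its open side looks up and to +x; its cheeks rise 8 mm above the shank's axis.
- rest_seat (a point): Upper end of the channel, 98 mm above the bench: where the hook's origin is when it lies in the rest (shoulder on the channel's end, hook's y along the rest's y). The barb hangs free 20 mm past the channel's lower end and below its floor, so the hook is lifted out and laid in square to the channel (up and to +x), not along it.
- cabinet_front (a point): Middle of the lower front edge of a low white steel cabinet, fixed, 200 (x) x 240 (y) x 85 mm high, at bench height; z up. The cabinet lies to +x of this point; the tray comes out towards -x, which looks roughly towards the robot. 'Cabinet's frame' means this point and these axes.
- rack_rail (a point): Middle of the spindle rack: a 10 mm steel rail along the cabinet's y, 238 mm above the bench and 40 mm out from the front face, on posts at y = +-112 mm; spindles hang from it at y = -88, 66 and 90 mm, down to 149 mm above the bench. No room for an upright gripper over the tongue: come in leaning, fingers pointing down and towards the cabinet.
- tray: Bare aluminium tray, slides along the cabinet's -x with about 2 N of friction. Origin: centre of the finger hole in its tongue, on the tongue's upper face, 68 mm above the bench; axes as the cabinet's. The hole, 38 (x) x 28 (y) mm, goes right through; free space below. Shut, the origin is at x = -31 mm in the cabinet's frame; it starts 0 to 45 mm further out.
- tongue_edge (a point): Middle of the tongue's outer edge, upper face, 31 mm to -x of the hole's centre. The tongue is level, 6 mm thick, 70 mm wide (y); between this edge and the hole is the 12 mm bar that the hook pulls on; on the other side the front panel begins 26 mm from the hole's centre. The tray's hard stop is adjustable and unseen: 60 to 90 mm out from shut. Feel for it.
- beaker: Bystander: glass beaker, 68 mm across, 90 mm high; origin at its foot.
- jar: Bystander: white jar with black lid, 60 mm across, 70 mm high; origin at its foot.
- flask: Bystander: amber bottle, 64 mm across, 160 mm high; origin at its foot.
- dish: Bystander: flat glass dish, 90 mm across, 16 mm high; origin at its foot.
- weight: Bystander: steel weight with a knob, 40 mm across, 55 mm high; origin at its foot.
- spatula: Bystander: spatula, 180 mm long, lying flat; origin near its middle.
- timer: Bystander: grey timer box, 60 x 70 x 22 mm; origin at its underside.

How it is judged:
On the way, in this order (a step that is already met when the one before it is completed fails the run):
1. the hook's bend is down through the finger hole, below the tongue (z of hook_tip in the frame of tray between -0.055 and -0.012 m and x of hook_tip in the frame of tray between -0.03 and 0.045 m and y of hook_tip in the frame of tray between -0.02 and 0.02 m), for 0.1 s.
2. the hook pulls the tray, standing still at least 57 mm out from shut, against its stop with at least 5 N (contact force between hook and tray above 5 N and linear speed of tray below 0.004 m/s and x of tray in the frame of cabinet_front below -0.088 m), for 0.3 s.
At the end, for the whole second after the job is handed in: The tray stands out at least 50 mm from shut, and the hook lies still in its rest: its origin within 15 mm of the seat, leaning 20 to 37 degrees from vertical, borne by the rest (x of tray in the frame of cabinet_front below -0.081 m and distance between hook and rest_seat below 0.015 m and angle between hook's own z axis and vertical between 0.34 and 0.65 rad and contact force between hook and rest above 0.1 N and linear speed of each of hook, tray below 0.01 m/s); the robot touches nothing.
It fails at once if the gripper or arm touches the tray (contact force between any of the fingers, the arm and tray above 1 N).
It fails at once if the tray is yanked or jammed: more than 45 N between hook and tray (contact force between hook and tray above 45 N).
It fails at once if a bystander is moved by more than 25 mm (distance of any of beaker, jar, flask, dish, weight, spatula, timer from where it was at the start of the episode above 0.025 m).
It also fails if it takes over 61 s, if anything falls off the work surface, if the arm or the gripper's body presses on something with over 40 N, if the wrist force passes 120 N, or if a joint passes its speed limit or range.

## Robot

A 6-joint arm with a two-finger parallel gripper is mounted at the origin on the work surface. World frame = base frame: x ahead of the robot, y to its left, z up, the work surface at z = 0. Lengths are in m, angles in rad, forces in N, time in s.
With the tool pointing down it reaches from about 0.3 to 0.775 m from the base axis. Payload 14.6 kg.
Tool frame: the origin (TCP) lies at the very end of the fingers, on their centre line; the grasp point (between the pads) lies manip.grip_point_offset behind it (manip.grip_point_offset is the distance from the TCP to the grasp point, in m); z points along the fingers, y is the line along which they close (so a half turn about z gives the same grasp; the last joint's range is limited). The gripper opens to 85 mm and grips with 20 to 120 N. Pads are 22 mm wide; open, the fingers measure 114 mm over their backs; the gripper's body (76 mm by 85 mm) begins 54 mm behind the grasp point. The pads swing forward as they close: fully open they stand 13 mm farther back than shut.
Start: joints at [1.137, 0.3, 1.521, -0, 1.321, -0.067], TCP at [0.197, 0.513, 0.231] pointing down, gripper open.
Joint ranges: [-3.03, 3.03], [-0.79, 2.21], [0.23, 2.52], [-1.04, 4.18], [0, 3.07], [-2.55, 2.55]. Speed limits (rad/s): [2.22, 2.22, 2.57, 3.14, 3.14, 3.14].

## Interface

Orientations are given as a 3x3 rotation matrix whose columns are the frame's x, y, z axes.
In Python, from plant import sensors, vision, job, manip gives the robot as it stands.
- The arm moves only by the tool carry_out, never from a script. Its argument "series" is a list that holds one entry, the list of rows, each a list of 5 numbers: the gripper's target within -1 to 1 (shut at 1, half-way at 0, fully open at -1), then the shift along the tool's x, y, z in m, then the turn about the tool's z in degrees. In form: [[[fingers, tx, ty, tz, turn], ...]]. A call has 1 to 5 rows; each row is the pose to reach, as a shift and turn from the pose commanded when the call began, along the tool's axes at that moment; what a row does not reach only later rows make up. A row lasts 1/10 s, in which the tool goes at most 50 mm and 8.59 degrees, less where a joint would pass 70% of its speed; a pose out of reach is approached as far as the arm can. A call with a gripper value outside its range is refused whole. The fingers move at their own pace and stop on an object; the grip force is fixed at half the most. Time passes only in rows, so rows that repeat a pose let the fingers close. It gives the time, the measured TCP pose, the force, the opening and the grip force at its end, in the units of the state.
- sensors.sense(): the state, without advancing time (a new reading comes with each control period).
- vision.grab_frame(name): name is "side" or "top" or "wrist"; returns a dict with "img" (384x512x3 uint8, blue, green, red), "camera_matrix" (3x3 intrinsics, pixels), "rvec" (rotation vector, rad) and "tvec" (3), from world to camera coordinates, as OpenCV has them. Camera axes: x right, y down, z forward; pixel columns grow to the right and rows downward; lengths in m; the calibration is good to about 2 mm. A picture is of the moment at which its call begins. There is no depth.
- job.hand_in(): hands the job in; it is judged then, once.
The state is a dict: "time": time; "q": joint angles; "qvel": joint speeds; "tau": joint torques, N m; "tool_pos": TCP position; "tcp_rot": TCP orientation; "wrist_force": force on the tool from outside, world axes, zero at the start; "ft_torque": the same for the moment, N m; "opening": finger opening in m; "grip_force": force on a finger pad.
Only numpy, scipy, OpenCV 4.12 (cv2) and the standard library are available. Lean on these libraries where they do the work, as an engineer would, in place of code of your own. Each camera call takes 0.05 s, during which the arm holds its last target. There are 200 camera calls.

## Working session

There is one attempt and no reset: what is moved stays moved. The work goes in short steps, Python scripts to look and compute and a tool call to move; the robot and the scene stay as the last step left them, time stands still between calls to the robot, and variables do not carry over. Pictures are saved under pics/ and viewed, at most 10 in all, crops included, and the job is handed in when it is done.

Besides the shell and the picture viewer there is one more tool, called after ">>>" in YAML: its name, and indented under it one key for each argument. carry_out: Moves the arm, as the interface text tells. Its arguments: {"type":"object","properties":{"series":{"type":"array"}},"required":["series"]}

```bash
mkdir -p pics; ls
python3 - <<'E'
from plant import sensors, vision, job, manip
import cv2,pickle
print(sensors.sense()); print([ (a,getattr(manip,a)) for a in dir(manip) if a[0]!='_'])
for n in("side","top","wrist"):
    f=vision.grab_frame(n); cv2.imwrite(f"pics/{n}0.png",f["img"]); pickle.dump(f,open(f"pics/{n}0.pkl","wb"))
    print(n,f["camera_matrix"],f["rvec"],f["tvec"])
a=cv2.imread("pics/side0.png");b=cv2.imread("pics/top0.png")
E
```

```text
pics
{'time': 0.0, 'q': array([ 1.13739448e+00,  3.00512501e-01,  1.52159525e+00, -1.96623138e-05,
        1.32070016e+00, -6.66087393e-02]), 'qvel': array([-0.00028214,  0.00019611, -0.00181545, -0.00149025,  0.00022545,
        0.00014883]), 'tau': array([-1.46466871e-03, -5.43505561e+01, -3.61791050e+01, -1.26369209e-04,
        4.01108467e-03, -6.40973866e-06]), 'tool_pos': array([0.1971541 , 0.51319353, 0.23069261]), 'tcp_rot': array([[-9.33483945e-01,  3.58618851e-01, -4.93071927e-04],
       [ 3.58619185e-01,  9.33483287e-01, -1.11090020e-03],
       [ 6.18846505e-05, -1.21383255e-03, -9.99999261e-01]]), 'wrist_force': array([-0.26853216, -0.10829742, -0.70403259]), 'ft_torque': array([0.00363365, 0.0532597 , 0.03029149]), 'grip_force': 0.0, 'opening': 0.0856465363654699}
[('MotionError', <class 'plant.MotionError'>), ('grip_point_offset', 0.0187)]
side [[351.6693269    0.         258.32136956]
 [  0.         351.6693269  186.29685515]
 [  0.           0.           1.        ]] [ 2.28663602 -0.55633529  0.22334296] [-0.49120892  0.30808232  0.98238147]
top [[397.3819094    0.         255.9034068 ]
 [  0.         397.3819094  190.35858404]
 [  0.           0.           1.        ]] [ 2.1673275  -2.12136935  0.17290393] [-0.00857938  0.57403798  1.25118615]
wrist [[327.51828788   0.         255.22626174]
 [  0.         327.51828788 192.03756362]
 [  0.           0.           1.        ]] [-2.36837703 -1.62945234 -0.25282593] [-0.55008742 -0.03936404  0.38069403]
```

View pics/side0.png

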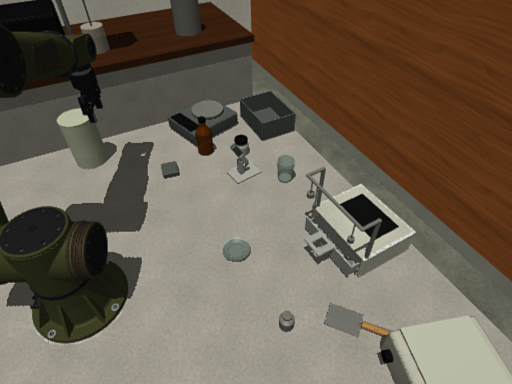

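View pics/top0.png

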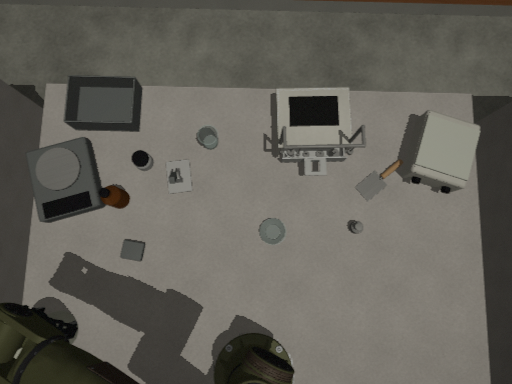

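The side view shows the rest at about (243,165) and the tongue at (320,245). In the top view the rest is at (178,176) and the tongue hole at (315,166). I'll zoom into both.

Run:
```python
import cv2,numpy as np
s=cv2.imread("pics/side0.png");t=cv2.imread("pics/top0.png")
def c(im,x,y,w,h):
    r=cv2.resize(im[y:y+h,x:x+w],(400,300),interpolation=cv2.INTER_CUBIC)
    r=np.clip(r.astype(float)*1.3,0,255).astype(np.uint8)
    k=400//w
    for i in range(0,w,10):
        cv2.line(r,(i*400//w,0),(i*400//w,5),(0,0,255),1); cv2.putText(r,str(x+i),(i*400//w,14),0,.3,(0,0,255),1)
    for i in range(0,h,10):
        cv2.line(r,(0,i*300//h),(5,i*300//h),(0,0,255),1); cv2.putText(r,str(y+i),(6,i*300//h+4),0,.3,(0,0,255),1)
    return r
o=np.vstack([np.hstack([c(s,215,130,64,48),c(s,290,205,88,66)]),np.hstack([c(t,150,155,64,48),c(t,265,85,120,90)])])
cv2.imwrite("pics/crop0.png",o)
```

```text
(no output)
```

View pics/crop0.png

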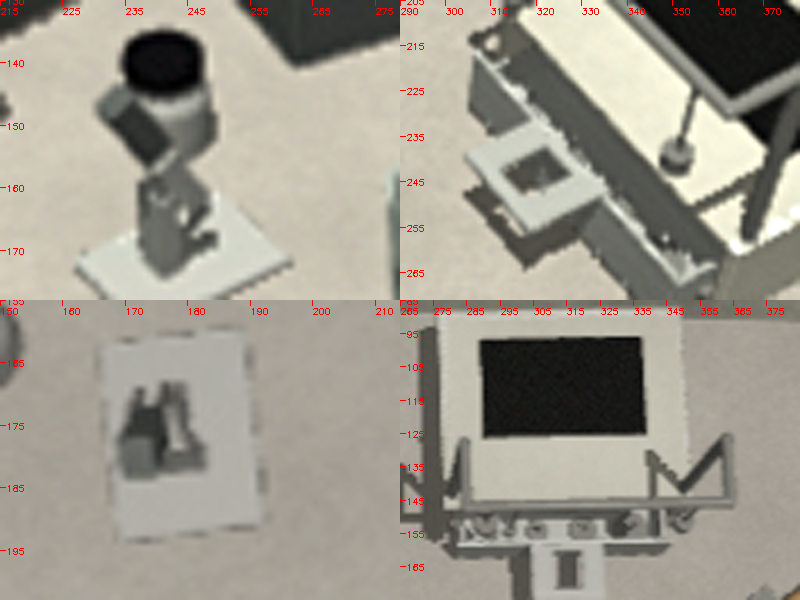

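The crops show the rest foot corners in the top view at about (166.5,161.5), (188.5,159.5), (192,190.5) and (169.5,193). The tongue hole is at (315.5,166), and the handle in the side view runs from (234,146) to (240,155).

```bash
cat > h.py <<'E'
import numpy as np,cv2,pickle
from plant import sensors,vision
def ray(f,uv):
    R=cv2.Rodrigues(np.array(f["rvec"],float))[0];t=np.array(f["tvec"],float).ravel()
    p=cv2.undistortPoints(np.array([[uv]],float),f["camera_matrix"],None)[0,0]
    d=R.T@np.array([p[0],p[1],1]);return -R.T@t,d/np.linalg.norm(d)
def onz(f,uv,z):
    c,d=ray(f,uv);return (c+d*(z-c[2])/d[2]).round(4)
def tri(f1,u1,f2,u2):
    c1,d1=ray(f1,u1);c2,d2=ray(f2,u2)
    s=np.linalg.lstsq(np.c_[d1,-d2],c2-c1,rcond=None)[0]
    a,b=c1+s[0]*d1,c2+s[1]*d2
    return ((a+b)/2).round(4),np.linalg.norm(a-b).round(4)
def proj(f,P):
    return cv2.projectPoints(np.array(P,float).reshape(-1,3),np.array(f["rvec"],float),np.array(f["tvec"],float),f["camera_matrix"],None)[0].reshape(-1,2).round(1)
def grab(n,k):
    f=vision.grab_frame(n);cv2.imwrite(f"pics/{n}{k}.png",f["img"]);pickle.dump(f,open(f"pics/{n}{k}.pkl","wb"));return f
def load(n,k): return pickle.load(open(f"pics/{n}{k}.pkl","rb"))
E
python3 - <<'E'
from h import *
s=load("side",0);t=load("top",0)
print("foot",[onz(t,u,.008) for u in((166.5,161.5),(188.5,159.5),(192,190.5),(169.5,193))])
print("foot side",[onz(s,u,.008) for u in((227.5,172),(240,183),(261,172),(249,161))])
print("hole top",onz(t,(315.5,165.5),.068),"side",onz(s,(319.5,242.5),.068))
print("tongue corners side",[onz(s,u,.068) for u in((305,239),(318,256),(334,247),(321,231))])
print("cab top rear corners",[onz(t,u,.085) for u in((276,88),(349.5,88))])
print("window",[onz(t,u,.085) for u in((289,97),(337,96.5),(338,125.5),(289,126.5))])
print("rail",[onz(t,u,.238) for u in((284,147),(364,146))])
print("handle top side",onz(s,(233,146),.1466),"shoulder",onz(s,(239.5,156),.098),"top", onz(t,(171.5,180.5),.1466))
R=sensors.sense()
w=load("wrist",0);c,d=ray(w,(256,192));print("wrist cam",c,d)
E
```

```text
foot [array([0.6718, 0.3081, 0.008 ]), array([0.6805, 0.2341, 0.008 ]), array([0.5745, 0.2174, 0.008 ]), array([0.5644, 0.2921, 0.008 ])]
foot side [array([0.5647, 0.2818, 0.008 ]), array([0.5812, 0.2047, 0.008 ]), array([0.6776, 0.2225, 0.008 ]), array([0.6657, 0.302 , 0.008 ])]
hole top [ 0.656  -0.1872  0.068 ] side [ 0.6561 -0.189   0.068 ]
tongue corners side [array([ 0.6256, -0.1588,  0.068 ]), array([ 0.6258, -0.2261,  0.068 ]), array([ 0.6841, -0.2216,  0.068 ]), array([ 0.6842, -0.1557,  0.068 ])]
cab top rear corners [array([ 0.9099, -0.0551,  0.085 ]), array([ 0.9158, -0.2973,  0.085 ])]
window [array([ 0.8798, -0.0981,  0.085 ]), array([ 0.8854, -0.2557,  0.085 ]), array([ 0.7866, -0.2579,  0.085 ]), array([ 0.7794, -0.0989,  0.085 ])]
rail [array([ 0.6693, -0.0718,  0.238 ]), array([ 0.6774, -0.2976,  0.238 ])]
handle top side [0.5828 0.2513 0.1466] shoulder [0.6028 0.2457 0.098 ] top [0.5826 0.2585 0.1466]
wrist cam [0.12353096 0.54228524 0.37381876] [ 0.28502117 -0.10801716 -0.95241547]
```

View pics/wrist0.png

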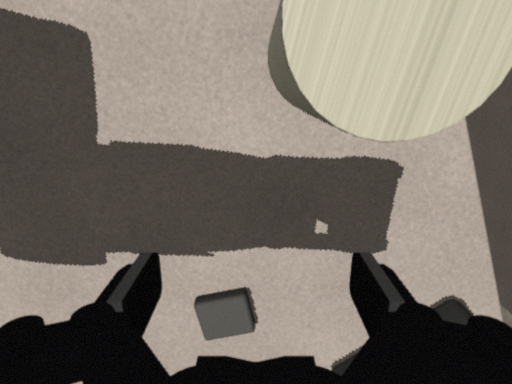

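>>> carry_out:
  series:
    - [[-1, -0.045, -0.01, -0.02, 0], [-1, -0.09, -0.02, -0.04, 0], [-1, -0.135, -0.03, -0.05, 0], [-1, -0.18, -0.04, -0.05, 0], [-1, -0.225, -0.05, -0.05, 0]]

```text
time: 0.65
tool_pos: [0.3907, 0.3848, 0.2815]
tcp_rot: [[-0.934, 0.359, 0.0], [0.359, 0.934, 0.0], [-0.0, 0.0, -1.0]]
wrist_force: [0.7, 0.2, -0.2]
opening: 0.0858
grip_force: 0.0
```

>>> carry_out:
  series:
    - [[-1, -0.047, -0.011, 0, -6], [-1, -0.094, -0.022, 0, -12], [-1, -0.141, -0.033, 0, -18], [-1, -0.188, -0.044, 0, -24], [-1, -0.235, -0.054, 0, -30.5]]

```text
time: 1.15
tool_pos: [0.5907, 0.2498, 0.2811]
tcp_rot: [[-0.986, -0.169, -0.0], [-0.169, 0.986, -0.0], [0.0, -0.0, -1.0]]
wrist_force: [0.4, 1.0, 1.1]
opening: 0.0855
grip_force: 0.0
```

>>> carry_out:
  series:
    - [[-1, 0, 0, 0, 0], [-1, 0, 0, 0, 0], [-1, 0, 0, 0, 0]]

```text
time: 1.45
tool_pos: [0.5887, 0.252, 0.2812]
tcp_rot: [[-0.986, -0.165, -0.0], [-0.165, 0.986, 0.0], [0.0, 0.0, -1.0]]
wrist_force: [0.1, 0.3, -0.6]
opening: 0.0852
grip_force: 0.0
```

Run:
```python
from h import *
s=sensors.sense();print(s["time"],s["tool_pos"],s["tcp_rot"].round(3),s["q"].round(2),s["wrist_force"])
f=grab("wrist",1);print(proj(f,[(.603,.247,.098),(.603,.254,.098)]))
cv2.imwrite("pics/w1.png",cv2.resize(f["img"],(768,576),interpolation=cv2.INTER_CUBIC))
```

```text
1.45 [0.58873645 0.25196236 0.28121885] [[-0.986 -0.165 -0.   ]
 [-0.165  0.986  0.   ]
 [ 0.     0.    -1.   ]] [ 0.35  0.48  1.16  0.    1.5  -1.39] [ 0.06394896  0.29226807 -0.62974931]
[[247.2 180.6]
 [253.8 181.7]]
```

View pics/w1.png

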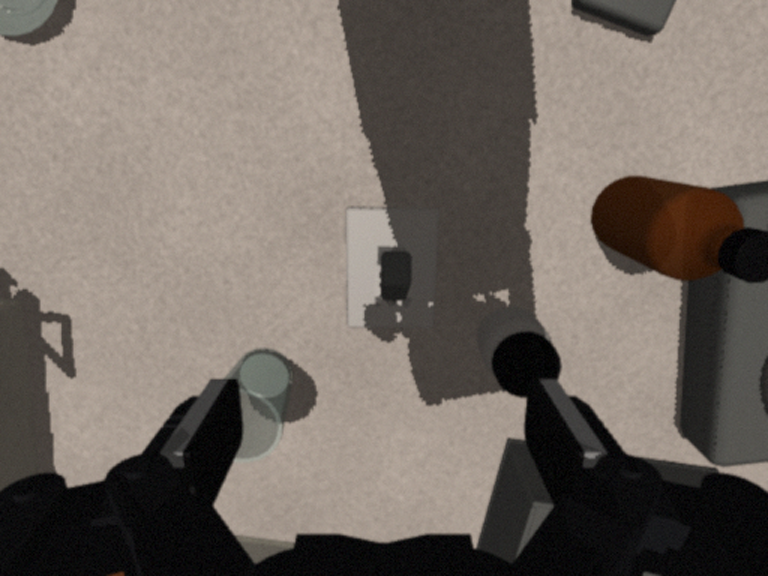

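The hook handle is at about (264,183) in the wrist frame, in the arm's own shadow. The foot spans columns 231–292 and is axis-aligned, so the yaw guess of 9.5° holds. Next is a brightened crop.

Run:
```python
from h import *
f=load("wrist",1);x0,y0,w,h=220,130,84,96
r=cv2.resize(f["img"][y0:y0+h,x0:x0+w],None,fx=6,fy=6,interpolation=cv2.INTER_CUBIC)
r=(255*np.clip(r/255.,0,1)**.45).astype(np.uint8)
for i in range(0,w,10): cv2.putText(r,str(x0+i),(i*6,10),0,.35,(0,0,255));cv2.line(r,(i*6,12),(i*6,18),(0,0,255))
for i in range(0,h,10): cv2.putText(r,str(y0+i),(0,i*6+4),0,.35,(0,0,255));cv2.line(r,(24,i*6),(30,i*6),(0,0,255))
cv2.imwrite("pics/w1c.png",r)
```

```text
(no output)
```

View pics/w1c.png

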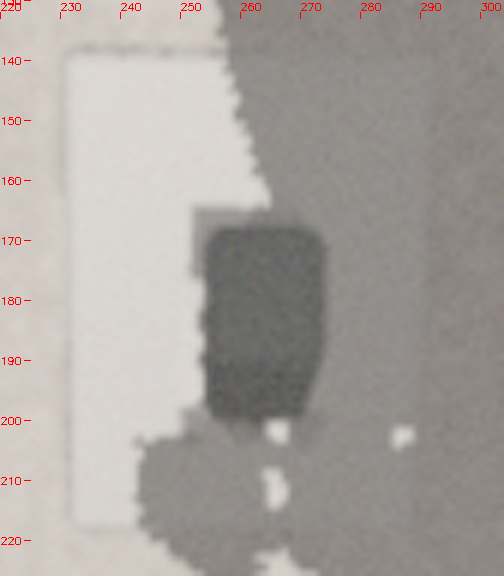

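Run:
```python
from h import *
f=load("wrist",1);s=load("side",0);t=load("top",0)
A=onz(f,(264,168),.1414);B=onz(f,(262,199.5),.1032);print(A,B)
ex=np.array([.986,.165,0]);print("seat from top edge",A+.0355*ex,"from shoulder",B-.0097*ex)
print("foot L R", onz(f,(231.5,178),.008),onz(f,(291,178),.008),"T",onz(f,(261,138.5),.008),"B",onz(f,(261,217.5),.008))
S=np.array([.604,.2465,.098])
print("side/top reproj seat", proj(s,S),proj(t,S), "handle end",proj(s,S+[-.0255,-.0043,.0486]),proj(t,S+[-.0255,-.0043,.0486]))
```

```text
[0.5768 0.2589 0.1414] [0.619  0.2653 0.1032]
seat from top edge [0.611803  0.2647575 0.1414   ] from shoulder [0.6094358 0.2636995 0.1032   ]
foot L R [0.6282 0.2281 0.008 ] [0.6153 0.3053 0.008 ] T [0.5707 0.2575 0.008 ] B [0.677  0.2759 0.008 ]
side/top reproj seat [[239.7 155.8]] [[178.8 176.6]] handle end [[232.9 147.8]] [[176.9 182. ]]
```

>>> carry_out:
  series:
    - [[-1, -0.004, 0.004, 0.04, 0], [-1, -0.0076, 0.0073, 0.08, 0], [-1, -0.0076, 0.0073, 0.1, 0], [-1, -0.0076, 0.0073, 0.1, 0], [-1, -0.0076, 0.0073, 0.1, 0]]

```text
time: 2.0
tool_pos: [0.5955, 0.2606, 0.1827]
tcp_rot: [[-0.986, -0.165, 0.001], [-0.165, 0.986, 0.0], [-0.001, 0.0, -1.0]]
wrist_force: [0.6, -0.2, -0.4]
opening: 0.0853
grip_force: 0.0
```

Run:
```python
from h import *
s=sensors.sense();print(s["time"],s["tool_pos"],s["wrist_force"])
f=grab("wrist",2)
S=np.array([.6105,.262,.098]);x0,y0,w,h=190,120,130,130
r=cv2.resize(f["img"][y0:y0+h,x0:x0+w],None,fx=4.5,fy=4.5,interpolation=cv2.INTER_CUBIC)
r=(255*np.clip(r/255.,0,1)**.45).astype(np.uint8)
for i in range(0,w,10): cv2.putText(r,str(x0+i),(int(i*4.5),10),0,.33,(0,0,255));cv2.line(r,(int(i*4.5),12),(int(i*4.5),18),(0,0,255))
for i in range(0,h,10): cv2.putText(r,str(y0+i),(0,int(i*4.5)+4),0,.33,(0,0,255));cv2.line(r,(24,int(i*4.5)),(30,int(i*4.5)),(0,0,255))
cv2.imwrite("pics/w2c.png",r)
ex=np.array([.986,.165,0]);ez=np.array([0,0,1]);c,sn=np.cos(np.radians(28)),np.sin(np.radians(28))
hx=c*ex+sn*ez;hz=-sn*ex+c*ez;hy=np.array([-.165,.986,0])
print(proj(f,[S+a*.011*hx+b*.009*hy+z*hz for z in(.055,0) for a in(-1,1) for b in(-1,1)]))
```

```text
2.0 [0.59549242 0.26055307 0.18267246] [ 0.62545798 -0.24781651 -0.4232156 ]
[[236.5 190.7]
 [267.  190.8]
 [236.1 228.2]
 [267.2 228.2]
 [240.5 203.9]
 [264.3 203.9]
 [240.2 233.2]
 [264.4 233.2]]
```

View pics/w2c.png

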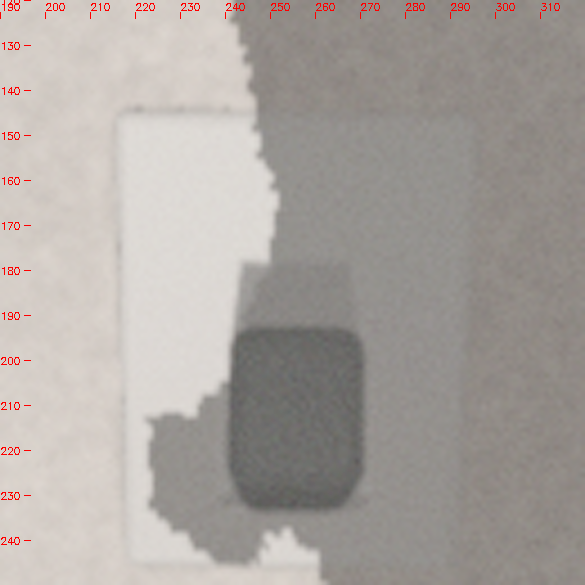

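The handle spans cols 239.5–269.5 and rows 192.5–233, so the seat is at about (0.611, 0.2637). The TCP is already right above the grasp point, so I descend and grip.

>>> carry_out:
  series:
    - [[-1, 0, 0.0005, 0.03, 0], [-1, 0, 0.0005, 0.06, 0], [-1, 0, 0.0005, 0.073, 0], [-1, 0, 0.0005, 0.073, 0], [0, 0, 0.0005, 0.073, 0]]

```text
time: 2.55
tool_pos: [0.5963, 0.2606, 0.1103]
tcp_rot: [[-0.986, -0.165, 0.002], [-0.165, 0.986, 0.001], [-0.002, 0.0, -1.0]]
wrist_force: [0.1, 0.1, 1.6]
opening: 0.0731
grip_force: 0.0
```

>>> carry_out:
  series:
    - [[0.5, 0, 0, 0, 0], [1, 0, 0, 0, 0], [1, 0, 0, 0, 0], [1, 0, 0, 0, 0], [1, 0, 0, 0, 0]]

```text
time: 3.05
tool_pos: [0.5957, 0.2603, 0.1089]
tcp_rot: [[-0.986, -0.165, 0.001], [-0.165, 0.986, 0.0], [-0.001, 0.0, -1.0]]
wrist_force: [-1.6, -0.9, 5.3]
opening: 0.0174
grip_force: 58.5
```

>>> carry_out:
  series:
    - [[1, 0, 0, 0, 0], [1, 0, 0, 0, 0], [1, 0, 0, 0, 0], [1, 0, 0, 0, 0]]

```text
time: 3.45
tool_pos: [0.5957, 0.2603, 0.1089]
tcp_rot: [[-0.986, -0.165, 0.001], [-0.165, 0.986, 0.0], [-0.001, 0.0, -1.0]]
wrist_force: [-2.1, -2.1, 5.5]
opening: 0.0176
grip_force: 58.6
```

>>> carry_out:
  series:
    - [[1, -0.008, 0, -0.0043, 0], [1, -0.016, 0, -0.0085, 0], [1, -0.024, 0, -0.0128, 0], [1, -0.032, 0, -0.017, 0], [1, -0.04, 0, -0.0213, 0]]

```text
time: 3.95
tool_pos: [0.6352, 0.2669, 0.1293]
tcp_rot: [[-0.986, -0.165, -0.001], [-0.165, 0.986, -0.0], [0.001, -0.0, -1.0]]
wrist_force: [0.0, -0.5, -1.3]
opening: 0.0172
grip_force: 58.4
```

>>> carry_out:
  series:
    - [[1, 0, 0, -0.02, 0], [1, 0, 0, -0.05, 0], [1, 0, 0, -0.08, 0], [1, 0, 0, -0.11, 0], [1, 0, 0, -0.12, 0]]

```text
time: 4.45
tool_pos: [0.6356, 0.2671, 0.2528]
tcp_rot: [[-0.986, -0.165, 0.004], [-0.165, 0.986, 0.001], [-0.004, 0.001, -1.0]]
wrist_force: [-0.4, 0.3, -0.4]
opening: 0.0175
grip_force: 58.5
```

>>> carry_out:
  series:
    - [[1, 0, 0, 0, 0], [1, 0, 0, 0, 0]]

```text
time: 4.65
tool_pos: [0.6347, 0.2668, 0.2475]
tcp_rot: [[-0.986, -0.165, -0.002], [-0.165, 0.986, -0.001], [0.002, -0.0, -1.0]]
wrist_force: [-0.4, 0.6, -0.8]
opening: 0.0171
grip_force: 58.5
```

Run:
```python
from h import *
s=sensors.sense();print(s["time"],s["tool_pos"],s["wrist_force"],s["opening"],s["grip_force"])
f=grab("side",3);g=grab("wrist",3)
tcp=s["tool_pos"];ex=np.array([.986,.165,0]);hy=np.array([-.165,.986,0]);P=tcp+.0156*ex+.0008*hy-[0,0,.0109]
T=P+.07*(.469*ex-.883*np.array([0,0,1]));u=proj(f,[P,T]);print(u)
c=u.mean(0).astype(int);x0,y0=c[0]-50,c[1]-50
r=cv2.resize(f["img"][y0:y0+75,x0:x0+100],(800,600),interpolation=cv2.INTER_CUBIC)
r=(255*(r/255.)**.6).astype(np.uint8)
for p in u: cv2.circle(r,tuple(int(8*v+4) for v in (p-[x0,y0])),4,(0,0,255),1)
cv2.imwrite("pics/s3c.png",r);print(x0,y0)
```

```text
4.65 [0.6346551  0.26675809 0.24751289] [-0.36990097  0.64051526 -0.77631897] 0.017123704974830945 58.48605394363403
[[247.1 116.3]
 [255.2 128. ]]
201 72
```

View pics/s3c.png

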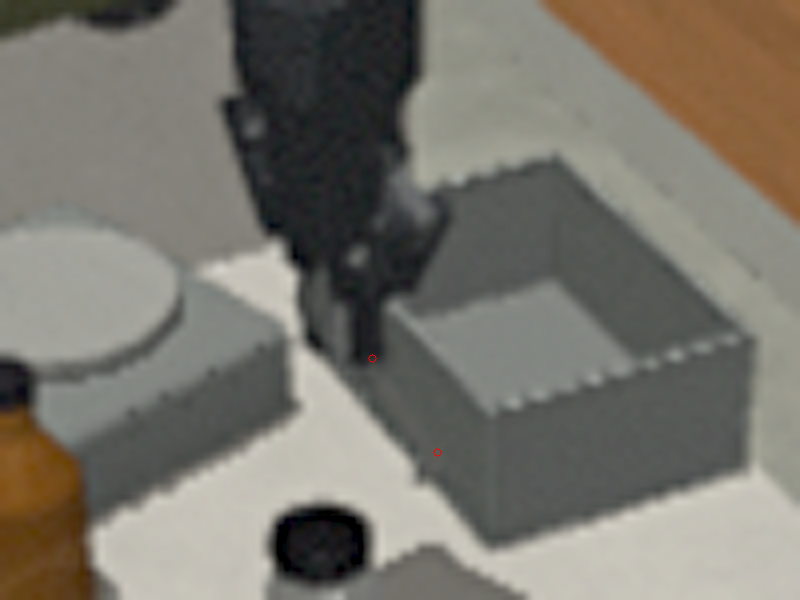

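The hook is firmly held and its lean looks unchanged: the tip is near (425,478) in the crop, about where predicted. I'll carry it to a viewing pose in front of the tray.

>>> carry_out:
  series:
    - [[1, 0.015, -0.02, 0, 0], [1, 0.03, -0.055, 0, 0], [1, 0.045, -0.09, 0, 0], [1, 0.055, -0.125, 0, 0], [1, 0.06, -0.16, 0, 0]]

```text
time: 5.25
tool_pos: [0.6013, 0.0978, 0.2485]
tcp_rot: [[-0.986, -0.165, -0.002], [-0.165, 0.986, -0.0], [0.002, 0.0, -1.0]]
wrist_force: [-0.2, -0.7, 0.0]
opening: 0.017
grip_force: 58.5
```

>>> carry_out:
  series:
    - [[1, 0.009, -0.035, 0, 0], [1, 0.018, -0.07, 0, 0], [1, 0.027, -0.105, 0, 0], [1, 0.036, -0.14, 0, 0], [1, 0.045, -0.175, 0, 0]]

```text
time: 5.75
tool_pos: [0.586, -0.0822, 0.2484]
tcp_rot: [[-0.986, -0.165, -0.002], [-0.165, 0.986, 0.0], [0.002, 0.001, -1.0]]
wrist_force: [0.7, -0.3, 0.0]
opening: 0.0174
grip_force: 58.5
```

>>> carry_out:
  series:
    - [[1, 0.009, -0.035, 0, 2], [1, 0.018, -0.07, 0, 5], [1, 0.0246, -0.1, 0, 7.5], [1, 0.0246, -0.1065, 0, 7.5], [1, 0.0246, -0.1065, 0, 7.5]]

```text
time: 6.25
tool_pos: [0.5797, -0.1905, 0.2484]
tcp_rot: [[-0.999, -0.034, -0.002], [-0.034, 0.999, 0.001], [0.002, 0.001, -1.0]]
wrist_force: [0.9, 0.2, -1.3]
opening: 0.017
grip_force: 58.6
```

>>> carry_out:
  series:
    - [[1, 0, 0, 0, 0], [1, 0, 0, 0, 0]]

```text
time: 6.45
tool_pos: [0.5801, -0.1887, 0.2494]
tcp_rot: [[-0.999, -0.036, -0.0], [-0.036, 0.999, 0.0], [0.0, 0.0, -1.0]]
wrist_force: [1.0, -0.5, -1.3]
opening: 0.0174
grip_force: 58.6
```

Run:
```python
from h import *
s=sensors.sense();print(s["time"],s["tool_pos"],s["tcp_rot"].round(3),s["wrist_force"])
f=grab("wrist",4);print("hole pred",proj(f,[.656,-.188,.068]))
x0,y0,w,h=160,180,200,150
r=cv2.resize(f["img"][y0:y0+h,x0:x0+w],None,fx=4,fy=4,interpolation=cv2.INTER_CUBIC)
r=(255*np.clip(r/255.,0,1)**.6).astype(np.uint8)
for i in range(0,w,10): cv2.putText(r,str(x0+i),(i*4,10),0,.33,(0,0,255));cv2.line(r,(i*4,12),(i*4,18),(0,0,255))
for i in range(0,h,10): cv2.putText(r,str(y0+i),(0,i*4+4),0,.33,(0,0,255));cv2.line(r,(24,i*4),(30,i*4),(0,0,255))
cv2.imwrite("pics/w4c.png",r)
```

```text
6.45 [ 0.58007162 -0.18872877  0.24937668] [[-0.999 -0.036 -0.   ]
 [-0.036  0.999  0.   ]
 [ 0.     0.    -1.   ]] [ 0.95748104 -0.52534684 -1.31978745]
hole pred [[252.4 236.7]]
```

View pics/w4c.png

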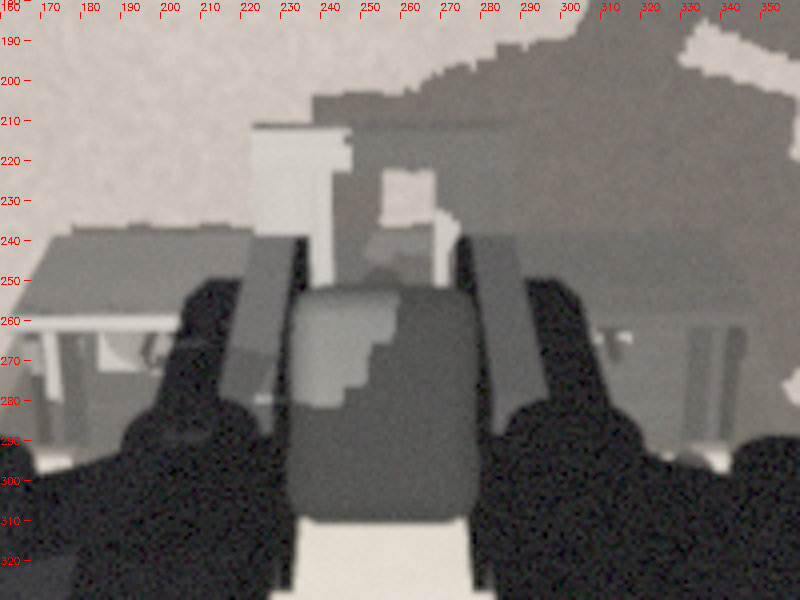

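The tongue's outer edge is at row 211.5, the tongue spans cols 223–288, and the hole spans cols 241.5–268 with its robot-side edge near row 222. The handle sits square between the pads.

Run:
```python
from h import *
f=load("wrist",4)
E=onz(f,(255.3,211.5),.068);B=onz(f,(255,222),.068)
ec=np.array([.9994,.035,0]);print("edge",E,"hole from edge",E+.031*ec,"bar inner",B,"hole from bar",B+.019*ec)
print([onz(f,u,.068) for u in((223,225),(287.5,225),(241.5,230),(268,230))])
# handle in grip: robot-side top edge and cols
print("handle top edge",onz(f,(255,252),.2494-.0109+.0434), "pred", np.array([.5801,-.1887,0])-(.0355-.0156)*ec)
print("cols",onz(f,(232,285),.28),onz(f,(279.5,285),.28))
```

```text
edge [ 0.6266 -0.1859  0.068 ] hole from edge [ 0.6575814 -0.184815   0.068    ] bar inner [ 0.6387 -0.1858  0.068 ] hole from bar [ 0.6576886 -0.185135   0.068    ]
[array([ 0.6434, -0.22  ,  0.068 ]), array([ 0.6408, -0.1507,  0.068 ]), array([ 0.6485, -0.2   ,  0.068 ]), array([ 0.6475, -0.1714,  0.068 ])]
handle top edge [ 0.5603 -0.1886  0.2819] pred [ 0.56021194 -0.1893965   0.        ]
cols [ 0.5762 -0.1972  0.28  ] [ 0.5755 -0.1783  0.28  ]
```

>>> carry_out:
  series:
    - [[1, 0, 0, 0.025, 0], [1, 0, 0, 0.05, 0], [1, -0.01, -0.0005, 0.07, 0], [1, -0.02, -0.001, 0.074, 0], [1, -0.0325, -0.0015, 0.074, 0]]

```text
time: 7.0
tool_pos: [0.613, -0.1897, 0.1754]
tcp_rot: [[-0.999, -0.035, -0.001], [-0.035, 0.999, 0.0], [0.001, 0.0, -1.0]]
wrist_force: [-0.0, -0.4, -0.4]
opening: 0.017
grip_force: 58.6
```

>>> carry_out:
  series:
    - [[1, 0, 0, 0, 0], [1, 0, 0, 0, 0]]

```text
time: 7.2
tool_pos: [0.6127, -0.19, 0.1762]
tcp_rot: [[-0.999, -0.035, 0.001], [-0.035, 0.999, -0.0], [-0.001, -0.0, -1.0]]
wrist_force: [-1.3, -0.5, -0.5]
opening: 0.0173
grip_force: 58.6
```

Run:
```python
from h import *
s=sensors.sense();print(s["time"],s["tool_pos"],s["wrist_force"])
f=grab("side",5);g=grab("top",5)
T=s["tool_pos"]+[.0484,.0025,-.0727];u=proj(f,[T,T+[-.0164,0,.0309],(.657,-.1865,.068)]);print(u,T,proj(g,[T]))
x0,y0=290,190
a=cv2.resize(f["img"][y0:y0+75,x0:x0+50],(400,600),interpolation=cv2.INTER_CUBIC)
b=cv2.resize(g["img"][130:205,290:340],(400,600),interpolation=cv2.INTER_CUBIC)
for p in u: cv2.circle(a,tuple(int(8*v+4) for v in (p-[x0,y0])),4,(0,0,255),1)
r=(255*(np.hstack([a,b])/255.)**.6).astype(np.uint8)
cv2.imwrite("pics/s5c.png",r)
```

```text
7.2 [ 0.61267161 -0.18999575  0.17616222] [-1.29431054 -0.53708134 -0.52763632]
[[322.  233.9]
 [318.4 229.2]
 [319.3 241.8]] [ 0.66107161 -0.18749575  0.10346222] [[317.3 161.5]]
```

View pics/s5c.png

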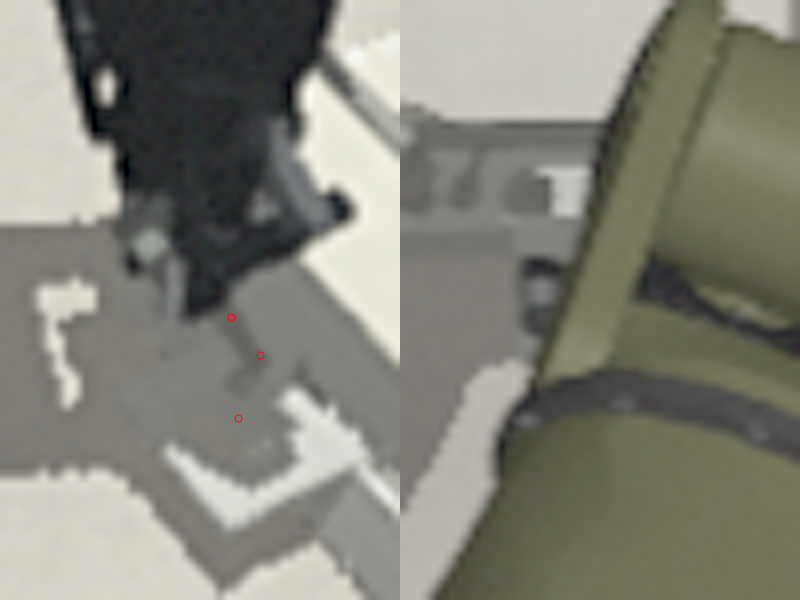

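The bend shows at about (258,360) in the crop against a predicted (260,355), right over the hole. I lower it in steps, watching the force.

>>> carry_out:
  series:
    - [[1, 0, 0.001, 0.012, 0], [1, 0, 0.001, 0.024, 0], [1, 0, 0.001, 0.034, 0], [1, 0, 0.001, 0.034, 0]]

```text
time: 7.7
tool_pos: [0.6116, -0.189, 0.1392]
tcp_rot: [[-0.999, -0.035, -0.003], [-0.035, 0.999, 0.001], [0.003, 0.001, -1.0]]
wrist_force: [0.7, 0.4, -2.0]
opening: 0.0174
grip_force: 58.6
```

>>> carry_out:
  series:
    - [[1, 0, 0, 0.007, 0], [1, 0, 0, 0.014, 0], [1, 0, 0, 0.014, 0]]

```text
time: 8.0
tool_pos: [0.612, -0.1892, 0.1264]
tcp_rot: [[-0.999, -0.035, -0.001], [-0.035, 0.999, 0.001], [0.001, 0.001, -1.0]]
wrist_force: [0.3, 0.2, -1.7]
opening: 0.0175
grip_force: 58.6
```

>>> carry_out:
  series:
    - [[1, 0, 0, 0.008, 0], [1, 0, 0, 0.016, 0], [1, 0, 0, 0.016, 0], [1, 0, 0, 0.016, 0]]

```text
time: 8.4
tool_pos: [0.6124, -0.1893, 0.1114]
tcp_rot: [[-0.999, -0.035, -0.0], [-0.035, 0.999, 0.0], [0.0, 0.0, -1.0]]
wrist_force: [-0.2, -0.3, -0.8]
opening: 0.0174
grip_force: 58.6
```

>>> carry_out:
  series:
    - [[1, 0.003, 0, 0, 0], [1, 0.006, 0, 0, 0], [1, 0.01, 0, 0, 0], [1, 0.014, 0, 0, 0], [1, 0.018, 0, 0, 0]]

```text
time: 8.9
tool_pos: [0.5942, -0.19, 0.1119]
tcp_rot: [[-0.999, -0.035, 0.001], [-0.035, 0.999, -0.0], [-0.001, -0.0, -1.0]]
wrist_force: [2.1, 0.4, -0.2]
opening: 0.0173
grip_force: 58.6
```

>>> carry_out:
  series:
    - [[1, 0.003, 0, 0, 0], [1, 0.006, 0, 0, 0], [1, 0.009, 0, 0, 0], [1, 0.012, 0, 0, 0], [1, 0.015, 0, 0, 0]]

```text
time: 9.4
tool_pos: [0.5793, -0.1905, 0.1117]
tcp_rot: [[-0.999, -0.035, 0.0], [-0.035, 0.999, -0.0], [-0.0, -0.0, -1.0]]
wrist_force: [1.7, -1.1, 0.6]
opening: 0.0175
grip_force: 58.9
```

Run:
```python
from h import *
s=sensors.sense();print(s["time"],s["tool_pos"],s["wrist_force"],s["ft_torque"])
f=grab("wrist",6)["img"]
g=cv2.cvtColor(f,6)
print("edge col profile",[int(v) for v in g[185:235,222:232].mean(1)])
```

```text
9.4 [ 0.57926909 -0.1905363   0.11167447] [ 1.73958235 -1.13824864  0.60510552] [-0.21248875 -0.46522012 -0.03728184]
edge col profile [173, 172, 173, 173, 175, 177, 175, 175, 174, 173, 172, 172, 171, 171, 170, 172, 173, 172, 172, 172, 172, 172, 171, 172, 171, 171, 171, 170, 170, 169, 170, 170, 171, 169, 168, 169, 172, 171, 164, 154, 146, 136, 133, 134, 130, 124, 124, 121, 121, 122]
```

>>> carry_out:
  series:
    - [[1, 0.001, 0, 0, 0], [1, 0.002, 0, 0, 0], [1, 0.003, 0, 0, 0]]

```text
time: 9.75
tool_pos: [0.5764, -0.1905, 0.1115]
tcp_rot: [[-0.999, -0.035, -0.0], [-0.035, 0.999, 0.0], [0.0, 0.0, -1.0]]
wrist_force: [3.2, -1.3, 0.3]
opening: 0.0173
grip_force: 58.8
```

>>> carry_out:
  series:
    - [[1, 0.001, 0, 0, 0], [1, 0.002, 0, 0, 0], [1, 0.003, 0, 0, 0]]

```text
time: 10.05
tool_pos: [0.5734, -0.1907, 0.1116]
tcp_rot: [[-0.999, -0.035, -0.0], [-0.035, 0.999, 0.0], [0.0, 0.0, -1.0]]
wrist_force: [2.7, -0.0, -0.4]
opening: 0.0168
grip_force: 58.8
```

>>> carry_out:
  series:
    - [[1, 0.001, 0, 0, 0], [1, 0.002, 0, 0, 0], [1, 0.003, 0, 0, 0]]

```text
time: 10.35
tool_pos: [0.5704, -0.1907, 0.1116]
tcp_rot: [[-0.999, -0.035, -0.0], [-0.035, 0.999, -0.0], [0.0, -0.0, -1.0]]
wrist_force: [2.0, -0.5, -0.7]
opening: 0.0174
grip_force: 58.8
```

>>> carry_out:
  series:
    - [[1, 0.001, 0, 0, 0], [1, 0.002, 0, 0, 0], [1, 0.003, 0, 0, 0]]

```text
time: 10.65
tool_pos: [0.5674, -0.1909, 0.1116]
tcp_rot: [[-0.999, -0.035, 0.0], [-0.035, 0.999, -0.0], [-0.0, -0.0, -1.0]]
wrist_force: [2.5, -0.4, 0.4]
opening: 0.0171
grip_force: 58.8
```

>>> carry_out:
  series:
    - [[1, 0.001, 0, 0, 0], [1, 0.002, 0, 0, 0], [1, 0.003, 0, 0, 0]]

```text
time: 10.95
tool_pos: [0.5644, -0.191, 0.1116]
tcp_rot: [[-0.999, -0.035, -0.0], [-0.035, 0.999, -0.0], [0.0, -0.0, -1.0]]
wrist_force: [2.2, -0.5, -0.2]
opening: 0.0175
grip_force: 58.8
```

>>> carry_out:
  series:
    - [[1, 0.001, 0, 0, 0], [1, 0.002, 0, 0, 0], [1, 0.003, 0, 0, 0]]

```text
time: 11.25
tool_pos: [0.5614, -0.1911, 0.1116]
tcp_rot: [[-0.999, -0.035, 0.0], [-0.035, 0.999, -0.0], [-0.0, -0.0, -1.0]]
wrist_force: [2.5, -0.4, -0.8]
opening: 0.0175
grip_force: 58.8
```

>>> carry_out:
  series:
    - [[1, 0.001, 0, 0, 0], [1, 0.002, 0, 0, 0], [1, 0.003, 0, 0, 0]]

```text
time: 11.55
tool_pos: [0.5584, -0.1912, 0.1116]
tcp_rot: [[-0.999, -0.035, 0.0], [-0.035, 0.999, -0.0], [-0.0, -0.0, -1.0]]
wrist_force: [1.3, -0.6, -0.3]
opening: 0.0173
grip_force: 58.7
```

>>> carry_out:
  series:
    - [[1, 0.001, 0, 0, 0], [1, 0.002, 0, 0, 0], [1, 0.003, 0, 0, 0]]

```text
time: 11.85
tool_pos: [0.5554, -0.1913, 0.1116]
tcp_rot: [[-0.999, -0.035, 0.0], [-0.035, 0.999, -0.0], [-0.0, -0.0, -1.0]]
wrist_force: [2.2, -0.8, 0.1]
opening: 0.0177
grip_force: 58.7
```

>>> carry_out:
  series:
    - [[1, 0.001, 0, 0, 0], [1, 0.002, 0, 0, 0], [1, 0.003, 0, 0, 0]]

```text
time: 12.15
tool_pos: [0.5524, -0.1914, 0.1116]
tcp_rot: [[-0.999, -0.035, 0.0], [-0.035, 0.999, -0.0], [-0.0, -0.0, -1.0]]
wrist_force: [2.9, -0.8, -0.5]
opening: 0.0168
grip_force: 58.7
```

>>> carry_out:
  series:
    - [[1, 0.001, 0, 0, 0], [1, 0.002, 0, 0, 0], [1, 0.003, 0, 0, 0]]

```text
time: 12.45
tool_pos: [0.5498, -0.1914, 0.1117]
tcp_rot: [[-0.999, -0.035, 0.001], [-0.035, 0.999, -0.0], [-0.001, -0.0, -1.0]]
wrist_force: [6.9, 0.3, -1.2]
opening: 0.0171
grip_force: 58.6
```

>>> carry_out:
  series:
    - [[1, 0, 0, 0, 0], [1, 0, 0, 0, 0]]

```text
time: 12.65
tool_pos: [0.5498, -0.1915, 0.1118]
tcp_rot: [[-0.999, -0.035, 0.001], [-0.035, 0.999, -0.0], [-0.001, -0.0, -1.0]]
wrist_force: [4.7, -0.4, 0.5]
opening: 0.0176
grip_force: 58.6
```

>>> carry_out:
  series:
    - [[1, 0.0005, 0, 0, 0], [1, 0.0005, 0, 0, 0]]

```text
time: 12.85
tool_pos: [0.5495, -0.1914, 0.1118]
tcp_rot: [[-0.999, -0.035, 0.002], [-0.035, 0.999, -0.0], [-0.001, -0.0, -1.0]]
wrist_force: [7.0, -0.1, -1.0]
opening: 0.0173
grip_force: 58.6
```

>>> carry_out:
  series:
    - [[1, 0.0007, 0, 0, 0], [1, 0.0007, 0, 0, 0], [1, 0.0007, 0, 0, 0]]

```text
time: 13.15
tool_pos: [0.5491, -0.1915, 0.112]
tcp_rot: [[-0.999, -0.035, 0.002], [-0.035, 0.999, -0.0], [-0.002, -0.0, -1.0]]
wrist_force: [8.0, 0.7, -0.4]
opening: 0.0173
grip_force: 58.6
```

>>> carry_out:
  series:
    - [[1, 0.0006, 0, 0, 0], [1, 0.0006, 0, 0, 0], [1, 0.0006, 0, 0, 0], [1, 0.0006, 0, 0, 0], [1, 0.0006, 0, 0, 0]]

```text
time: 13.65
tool_pos: [0.5485, -0.1915, 0.1121]
tcp_rot: [[-0.999, -0.035, 0.002], [-0.035, 0.999, -0.0], [-0.002, -0.0, -1.0]]
wrist_force: [8.0, -0.1, -0.5]
opening: 0.0173
grip_force: 58.6
```

>>> carry_out:
  series:
    - [[1, 0, 0, 0, 0], [1, 0, 0, 0, 0], [1, 0, 0, 0, 0], [1, 0, 0, 0, 0]]

```text
time: 14.05
tool_pos: [0.5485, -0.1915, 0.1121]
tcp_rot: [[-0.999, -0.035, 0.003], [-0.035, 0.999, -0.0], [-0.002, -0.0, -1.0]]
wrist_force: [7.7, 0.5, -0.2]
opening: 0.0172
grip_force: 58.6
```

>>> carry_out:
  series:
    - [[1, 0.001, 0, 0, 0], [1, 0.001, 0, 0, 0], [1, 0.001, 0, 0, 0], [1, 0.001, 0, 0, 0], [1, 0.001, 0, 0, 0]]

```text
time: 14.55
tool_pos: [0.5475, -0.1915, 0.1121]
tcp_rot: [[-0.999, -0.035, 0.002], [-0.035, 0.999, -0.0], [-0.002, -0.0, -1.0]]
wrist_force: [7.7, 0.8, 0.1]
opening: 0.0174
grip_force: 58.7
```

The stop holds the tray. The pull stayed at about 8 N at the wrist, roughly 9 N normal to the leaning shank, for well over 0.5 s, so I unhook.

>>> carry_out:
  series:
    - [[1, -0.003, 0, 0, 0], [1, -0.006, 0, 0, 0], [1, -0.006, 0, 0, 0]]

```text
time: 14.85
tool_pos: [0.5525, -0.1913, 0.1111]
tcp_rot: [[-0.999, -0.035, -0.001], [-0.035, 0.999, 0.0], [0.001, 0.0, -1.0]]
wrist_force: [-0.1, 0.3, -1.6]
opening: 0.0173
grip_force: 58.9
```

>>> carry_out:
  series:
    - [[1, 0, 0, -0.007, 0], [1, 0, 0, -0.014, 0], [1, 0, 0, -0.022, 0], [1, 0, 0, -0.03, 0], [1, 0, 0, -0.03, 0]]

```text
time: 15.35
tool_pos: [0.5531, -0.1916, 0.1432]
tcp_rot: [[-0.999, -0.035, 0.002], [-0.035, 0.999, -0.001], [-0.002, -0.001, -1.0]]
wrist_force: [0.4, -1.2, -2.3]
opening: 0.0172
grip_force: 58.9
```

>>> carry_out:
  series:
    - [[1, 0, 0, -0.02, 0], [1, 0, 0, -0.045, 0], [1, 0, 0, -0.075, 0], [1, 0, 0, -0.105, 0], [1, 0, 0, -0.105, 0]]

```text
time: 15.85
tool_pos: [0.5537, -0.1918, 0.2508]
tcp_rot: [[-0.999, -0.035, 0.006], [-0.035, 0.999, -0.003], [-0.006, -0.003, -1.0]]
wrist_force: [0.7, 0.9, -0.9]
opening: 0.0173
grip_force: 58.8
```

>>> carry_out:
  series:
    - [[1, 0, 0, 0, 0], [1, 0, 0, 0, 0]]

```text
time: 16.05
tool_pos: [0.5522, -0.1912, 0.2452]
tcp_rot: [[-0.999, -0.035, -0.002], [-0.035, 0.999, 0.001], [0.002, 0.001, -1.0]]
wrist_force: [0.1, 0.1, -1.6]
opening: 0.0177
grip_force: 58.7
```

Run:
```python
from h import *
s=sensors.sense();print(s["time"],s["tool_pos"],s["wrist_force"])
f=grab("wrist",7);o=load("wrist",4)
g=cv2.cvtColor(f["img"],6).astype(int);h=cv2.cvtColor(o["img"],6).astype(int)
print("old",h[240:322:2,250:262].mean(1).astype(int).tolist());print("new",g[240:322:2,250:262].mean(1).astype(int).tolist())
t=grab("top",7);s2=grab("side",7)
gt=cv2.cvtColor(t["img"],6);print("top pred tongue edge now", proj(t,[(.565,-.1895,.068)]))
print(gt[160:200,312:322].mean(1).astype(int).tolist())
print("wrist tongue prof col 223-232 rows150-240",g[150:240:2,225:232].mean(1).astype(int).tolist(),proj(f,[(.565,-.1895,.068)]))
```

```text
16.05 [ 0.55224105 -0.19121899  0.24518289] [ 0.05134172  0.13804304 -1.56446   ]
old [83, 84, 76, 65, 53, 47, 44, 61, 72, 80, 84, 85, 82, 59, 55, 51, 50, 52, 44, 42, 43, 41, 42, 42, 43, 41, 43, 42, 43, 42, 42, 42, 42, 40, 37, 67, 194, 199, 201, 201, 202]
new [176, 174, 176, 174, 174, 109, 51, 67, 79, 94, 97, 81, 73, 71, 69, 70, 60, 43, 42, 42, 41, 41, 41, 42, 42, 42, 42, 42, 42, 42, 42, 41, 42, 39, 37, 43, 69, 71, 101, 166, 196]
top pred tongue edge now [[316.3 193.3]]
[160, 160, 155, 151, 145, 136, 130, 127, 113, 104, 104, 102, 102, 98, 109, 114, 88, 74, 57, 48, 36, 41, 51, 54, 56, 53, 50, 52, 53, 56, 61, 61, 61, 65, 69, 73, 76, 74, 71, 68]
wrist tongue prof col 223-232 rows150-240 [167, 168, 170, 169, 167, 168, 168, 169, 168, 171, 167, 168, 169, 170, 169, 170, 157, 115, 181, 180, 188, 183, 180, 179, 179, 179, 178, 178, 179, 177, 177, 177, 177, 177, 176, 177, 176, 177, 176, 176, 176, 177, 178, 183, 138] [[255.4 182.2]]
```

>>> carry_out:
  series:
    - [[1, 0, 0.025, 0, 0], [1, 0, 0.06, 0, 0], [1, 0, 0.095, 0, 0], [1, 0, 0.13, 0, 0], [1, 0, 0.165, 0, 0]]

```text
time: 16.7
tool_pos: [0.5466, -0.0251, 0.246]
tcp_rot: [[-0.999, -0.034, -0.001], [-0.034, 0.999, 0.0], [0.001, 0.0, -1.0]]
wrist_force: [0.4, -1.0, -1.2]
opening: 0.0175
grip_force: 58.7
```

>>> carry_out:
  series:
    - [[1, -0.006, 0.035, 0, 0], [1, -0.015, 0.07, 0, 0], [1, -0.025, 0.105, 0, 0], [1, -0.035, 0.14, 0, 0], [1, -0.045, 0.17, 0, 0]]

```text
time: 17.2
tool_pos: [0.586, 0.1468, 0.246]
tcp_rot: [[-0.999, -0.035, -0.001], [-0.035, 0.999, -0.0], [0.001, -0.0, -1.0]]
wrist_force: [0.0, -1.7, -0.9]
opening: 0.0168
grip_force: 58.7
```

>>> carry_out:
  series:
    - [[1, -0.015, 0.035, 0, -2], [1, -0.03, 0.07, 0, -4], [1, -0.045, 0.1, 0, -6], [1, -0.0535, 0.1196, 0, -7.5], [1, -0.0535, 0.1196, 0, -7.5]]

```text
time: 17.7
tool_pos: [0.6353, 0.2687, 0.2448]
tcp_rot: [[-0.986, -0.168, -0.002], [-0.168, 0.986, -0.0], [0.002, -0.0, -1.0]]
wrist_force: [-0.7, -0.8, -2.0]
opening: 0.0172
grip_force: 58.8
```

>>> carry_out:
  series:
    - [[1, 0, 0, 0, 0], [1, 0, 0, 0, 0], [1, 0, 0, 0, 0]]

```text
time: 18.0
tool_pos: [0.6354, 0.2655, 0.2468]
tcp_rot: [[-0.987, -0.164, 0.0], [-0.164, 0.987, -0.0], [-0.0, -0.0, -1.0]]
wrist_force: [0.6, -0.5, -0.0]
opening: 0.0175
grip_force: 58.8
```

>>> carry_out:
  series:
    - [[1, 0, 0.0013, 0.03, 0], [1, 0, 0.0013, 0.06, 0], [1, 0, 0.0013, 0.09, 0], [1, 0, 0.0013, 0.1145, 0], [1, 0, 0.0013, 0.1145, 0]]

```text
time: 18.5
tool_pos: [0.6338, 0.2666, 0.1286]
tcp_rot: [[-0.986, -0.164, -0.005], [-0.164, 0.986, -0.002], [0.006, -0.001, -1.0]]
wrist_force: [0.1, -0.1, -1.1]
opening: 0.0171
grip_force: 58.8
```

>>> carry_out:
  series:
    - [[1, 0.001, 0, 0, 0], [1, 0.001, 0, 0, 0]]

```text
time: 18.7
tool_pos: [0.6348, 0.2675, 0.1343]
tcp_rot: [[-0.986, -0.164, 0.003], [-0.164, 0.986, 0.001], [-0.003, 0.001, -1.0]]
wrist_force: [0.8, 0.4, -0.5]
opening: 0.0174
grip_force: 58.8
```

Run:
```python
from h import *
s=sensors.sense();p=s["tool_pos"];print(s["time"],p,s["wrist_force"])
d=np.array([.5957,.2603,.1109])-p
print("tool delta",(s["tcp_rot"].T@d).round(4))
```

```text
18.7 [0.63479781 0.26752166 0.13433444] [ 0.77457129  0.40293436 -0.4787861 ]
tool delta [ 0.0398 -0.0007  0.0233]
```

>>> carry_out:
  series:
    - [[1, 0.01, -0.0005, 0.0053, 0], [1, 0.02, -0.0005, 0.0107, 0], [1, 0.03, -0.0005, 0.016, 0], [1, 0.03, -0.0005, 0.016, 0]]

```text
time: 19.1
tool_pos: [0.6043, 0.2621, 0.1172]
tcp_rot: [[-0.986, -0.165, 0.001], [-0.165, 0.986, 0.0], [-0.001, 0.0, -1.0]]
wrist_force: [1.0, -0.5, -0.2]
opening: 0.017
grip_force: 58.8
```

>>> carry_out:
  series:
    - [[1, 0.003, 0, 0.0016, 0], [1, 0.006, 0, 0.0032, 0], [1, 0.008, 0, 0.0043, 0], [1, 0.008, 0, 0.0043, 0]]

```text
time: 19.5
tool_pos: [0.5967, 0.2607, 0.1118]
tcp_rot: [[-0.986, -0.165, -0.0], [-0.165, 0.986, -0.0], [0.0, -0.0, -1.0]]
wrist_force: [-0.3, 0.3, -1.3]
opening: 0.0173
grip_force: 58.8
```

>>> carry_out:
  series:
    - [[1, 0.001, 0, 0.0006, 0], [1, 0.0015, 0, 0.0012, 0], [1, 0.0015, 0, 0.0012, 0]]

```text
time: 19.8
tool_pos: [0.5953, 0.2605, 0.1105]
tcp_rot: [[-0.986, -0.165, -0.0], [-0.165, 0.986, -0.0], [0.0, -0.0, -1.0]]
wrist_force: [-1.1, -0.0, -1.2]
opening: 0.0174
grip_force: 58.8
```

The hook is back within 2 mm of its starting place, so I open gently.

>>> carry_out:
  series:
    - [[0.7, 0, 0, 0, 0], [0.6, 0, 0, 0, 0], [0.5, 0, 0, 0, 0], [0.3, 0, 0, 0, 0], [0, 0, 0, 0, 0]]

```text
time: 20.3
tool_pos: [0.5953, 0.2605, 0.1107]
tcp_rot: [[-0.986, -0.165, 0.0], [-0.165, 0.986, 0.0], [-0.0, 0.0, -1.0]]
wrist_force: [-0.1, 0.6, -0.6]
opening: 0.0419
grip_force: 0.0
```

>>> carry_out:
  series:
    - [[-1, 0, 0, 0, 0], [-1, 0, 0, 0, 0], [-1, 0, 0, 0, 0], [-1, 0, 0, 0, 0], [-1, 0, 0, 0, 0]]

```text
time: 20.8
tool_pos: [0.5953, 0.2605, 0.1106]
tcp_rot: [[-0.986, -0.165, -0.0], [-0.165, 0.986, -0.0], [0.0, -0.0, -1.0]]
wrist_force: [0.6, -0.4, 0.4]
opening: 0.0856
grip_force: 0.0
```

>>> carry_out:
  series:
    - [[-1, 0, 0, -0.015, 0], [-1, 0, 0, -0.03, 0], [-1, 0, 0, -0.05, 0], [-1, 0, 0, -0.072, 0], [-1, 0, 0, -0.072, 0]]

```text
time: 21.3
tool_pos: [0.5965, 0.261, 0.1877]
tcp_rot: [[-0.986, -0.165, 0.007], [-0.165, 0.986, 0.002], [-0.007, 0.001, -1.0]]
wrist_force: [0.2, 0.2, 0.3]
opening: 0.0852
grip_force: 0.0
```

Run:
```python
from h import *
s=sensors.sense();print(s["time"],s["tool_pos"],s["opening"])
f=grab("wrist",8);o=load("wrist",2)
for n,F in(("old",o),("new",f)):
    g=cv2.cvtColor(F["img"],6)[150:260,200:310]
    m=((g<50)*255).astype(np.uint8); m=cv2.morphologyEx(m,cv2.MORPH_OPEN,np.ones((5,5)))
    n_,_,st,_=cv2.connectedComponentsWithStats(m);print(n,st[1:].tolist(),np.percentile(g,[1,5,10,20]))
t=grab("top",8);s0=load("top",0)
d=cv2.absdiff(cv2.cvtColor(t["img"],6),cv2.cvtColor(s0["img"],6))
n_,_,st,c=cv2.connectedComponentsWithStats(((d>50)*255).astype(np.uint8));print([ (x[:5].tolist()) for x in st[1:] if x[4]>15])
```

```text
21.3 [0.59654627 0.26097636 0.18769069] 0.08517660409560139
old [[41, 43, 30, 40, 1142]] [33. 38. 59. 67.]
new [[41, 39, 30, 40, 1109]] [33. 38. 60. 67.]
[[117, 131, 116, 243, 11411], [330, 149, 7, 7, 27], [316, 151, 7, 6, 23], [303, 152, 6, 4, 17], [283, 159, 22, 17, 164], [326, 158, 14, 4, 54], [311, 160, 8, 12, 72], [278, 163, 5, 16, 46], [341, 162, 3, 11, 20], [299, 177, 6, 15, 83], [314, 179, 6, 10, 55], [49, 252, 95, 80, 3237], [2, 303, 82, 81, 4326], [234, 315, 27, 16, 234], [86, 332, 59, 52, 1124], [289, 365, 5, 9, 18]]
```

>>> carry_out:
  series:
    - [[-1, 0, 0, -0.04, 0], [-1, 0, 0, -0.07, 0], [-1, 0, 0, -0.07, 0], [-1, 0, 0, -0.07, 0], [-1, 0, 0, -0.07, 0]]

```text
time: 21.9
tool_pos: [0.5949, 0.2603, 0.2508]
tcp_rot: [[-0.986, -0.165, -0.003], [-0.165, 0.986, -0.001], [0.003, -0.001, -1.0]]
wrist_force: [0.4, 0.1, 1.0]
opening: 0.0857
grip_force: 0.0
```

```bash
python3 -c "
from plant import job
print(job.hand_in())"
```

```text
the job is handed in; nothing more can be done
None
```

The job is handed in, with no verdict returned: the tray was drawn to its hard stop (about 85 mm out), held there for over half a second at about 8 N at the wrist (short of 10 N, as more travel did not raise it) and left out, and the hook is back in its rest and released.

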